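# Open a paddle-latched inspection box and load a jaw insert

## Task

Lift the paddle on the lid of the grey inspection box to release its latch, swing the lid up until it stands upright and leave it open. Then take the serrated jaw insert out of its stand (there it can only be held by its two ends) and lay it, serrations up, on the cradle inside the box, centred between the two end cheeks (there it can only be held by its long sides, so put it down on the desk and take it again in between), and let go. Do not shift or knock over the roller, the brass weight or the glue bottle.

Things in the scene. Friction and masses are not known exactly. Their poses are not given: they have to be found in the camera images.
- inspection_box: Grey metal box with a flat hinged lid, fixed to the desk: 160 mm along its x, 150 mm along its y, walls 65 mm high and 5 mm thick, lid 8 mm thick on top (closed top at 73 mm). Origin: centre of its underside, on the desk. Its -x side is the front, over which the paddle sticks out; the lid is hinged along the top of its +x side.
- lid_hinge (a point): Middle of the lid's hinge axis, fixed to the box, 65 mm above the desk and 80 mm from the box's centre along the box's +x. The axis runs along the box's y.
- lid (a joint): Angle of the lid: 0 closed, grows as its front rises, 1.57 upright, stop at 1.75. While latched it has only about 0.02 rad of play. The hinge is stiff (about 0.4 N m of friction): the lid stays at whatever angle it is left. While the lid is pulled by the bar the paddle tends to stay lifted, so the bar leads the lid by about 0.2 rad. The latch sticks out 29 mm from the underside of the open lid near its edge.
- paddle (a joint): Angle of the paddle relative to the lid: 0 lying flat along the lid, grows as its bar is lifted, stop at 0.6. A light spring (1 to 2 N at the bar) brings it back when let go. From about 0.35 the pawl is clear of its keeper and the lid is free. Once the lid has risen 0.1 rad the paddle may be at any angle.
- paddle_bar (a point): Centre of the paddle's finger bar: a round dark bar, 14 mm thick, 46 mm long along the box's y, the cross of a T whose 30 mm wide, 5 mm thick stem lies on the lid. With all closed it is 42 mm in front of the box's front wall, 77 mm above the desk, 70 mm from the paddle pivot. Its two ends are free: it can be pinched by the ends from above and then turns between the fingers, or pinched across.
- paddle_pivot (a point): Middle of the paddle's pivot axis (along the box's y), fixed to the lid: 132 mm from the lid hinge towards the lid's front and 12 mm above the hinge when the lid is closed.
- jaw_center (a point): Centre (half-way up) of the jaw insert to be loaded: grey steel block with a serrated top, 64 mm along its x, 28 mm along its y, 18 mm high, 0.14 kg. At the start it lies in the stand's channel with its underside 16 mm above the desk.
- jaw_stand: Dark steel stand, fixed to the desk, that holds the jaw insert. Origin: centre of its underside. A 16 mm high block, 54 mm along its x, with two rails along its x (58 mm long, up to 40 mm above the desk, 34 mm apart) that cover the long sides of the jaw completely. The channel is open at both ends, where the jaw sticks out 3 mm past the rails and 5 mm past the block.
- cradle (a point): Where the jaw's centre belongs, 30 mm above the desk on an aluminium cradle in the box; axes as the box's. The jaw lies along the box's x on a plinth 24 mm wide (in y), top 21 mm above the desk, between two end cheeks 70 mm apart, 43 mm high above the desk, 8 mm thick. Beside each of the jaw's long sides 56 mm is free to the box's wall; the cradle is 88 mm from the hinge line.
- roller_center (a point): Centre of a plain steel roller, 20 mm across, 60 mm high, standing loose on the desk; to be left alone.
- brass_weight_center (a point): Centre of a brass check weight with a knob, 38 mm across, 60 mm high, standing loose on the desk; to be left alone.
- glue_center (a point): Centre of a glue bottle with a red cap, 42 mm across, 106 mm high, standing loose on the desk; to be left alone.
There are look-alikes about, which are no part of the job. What is shaped like the part that bears jaw_center but brown is not meant.

How it is judged:
On the way, in this order (a step that is already met when the one before it is completed fails the run):
1. the paddle is lifted, so that the pawl is withdrawn, with the lid still down (value of joint paddle above 0.3 rad and value of joint lid below 0.3 rad), for 0.05 s.
2. the lid is swung open (value of joint lid above 1.45 rad), for 0.2 s.
At the end, for the whole second after the job is handed in: The lid stands open at 1.45 rad (83 degrees) or more; the jaw insert lies flat on the cradle between the cheeks, serrations up (within 0.15 rad), its length along the box's x within 0.15 rad, its centre within 5 mm of the cradle point along the box's x, 6 mm along y and 4 mm in height (value of joint lid above 1.45 rad and x of jaw_center in the frame of cradle between -0.005 and 0.005 m and y of jaw_center in the frame of cradle between -0.006 and 0.006 m and z of jaw_center in the frame of cradle between -0.004 and 0.004 m and angle between the x axis of jaw_center and the x axis of cradle, either way round below 0.15 rad and angle between jaw_center's own z axis and vertical below 0.15 rad); the robot touches nothing.
It fails at once if the roller, the brass weight or the glue bottle is shifted by more than 20 mm or knocked over (distance of any of roller_center, brass_weight_center, glue_center from where it was at the start of the episode above 0.02 m).
It also fails if it takes over 69 s, if anything falls off the work surface, if the arm or the gripper's body presses on something with over 40 N, if the wrist force passes 120 N, or if a joint passes its speed limit or range.

## Robot

A 6-joint arm with a two-finger parallel gripper is mounted at the origin on a cart in front of the work surface, level with it; the furniture and walls round the work are solid. World frame = base frame: x ahead of the robot, y to its left, z up, the work surface at z = 0. Lengths are in m, angles in rad, forces in N, time in s.
With the tool pointing down it reaches from about 0.325 to 0.85 m from the base axis. Payload 15.5 kg.
Tool frame: the origin (TCP) lies midway between the tips of the shut fingers; the grasp point (between the pads) lies 19 mm behind it; z points along the fingers, y is the direction in which the jaws open and shut (so a half turn about z gives the same grasp; the last joint's range is limited). The gripper opens to 91 mm and grips with 3 to 60 N. Pads are 32 mm wide; open, the fingers measure 118 mm over their backs; the gripper's body (76 mm by 178 mm) begins 60 mm behind the grasp point.
Start: joints at [1.067, 0.494, 1.345, -0, 1.302, -0.096], TCP at [0.248, 0.574, 0.214] pointing down, gripper open.
Joint ranges: [-2.91, 2.91], [-0.82, 2.16], [0.22, 2.67], [-1.22, 4.37], [0.12, 2.79], [-3.08, 3.08]. Speed limits (rad/s): [1.89, 1.89, 2.57, 3.01, 3.01, 3.01].

## Interface

Orientations are given as a unit quaternion [x, y, z, w].
In Python, from workcell import ctrl gives the robot as it stands.
- The arm moves only by the shell command python3 -m crank 'ROWS' [FORCE]. ROWS is JSON, a list of rows, each a list of 3 entries, a list of its own where there are three numbers: the opening, from 0 (shut) to 1 (fully open), then the shift along the tool's x, y, z in m, then the turn about the tool's z in rad. A call has 1 to 5 rows; each row is the pose to reach, as a shift and turn from the pose commanded when the call began, along the tool's axes at that moment; what a row does not reach only later rows make up. A row lasts 1/10 s, in which the tool goes at most 50 mm and 8.59 degrees, less where a joint would pass 70% of its speed; a pose out of reach is approached as far as the arm can. A call with a gripper value outside its range is refused whole. The fingers move at their own pace and stop on an object; FORCE is the grip in N (left out, the last holds). Time passes only in rows, so rows that repeat a pose let the fingers close. It gives the time, the measured TCP pose, the force and the opening at its end, in the units of the state.
- ctrl.sense(): the state, without advancing time (a new reading comes with each control period).
- ctrl.capture(name): name is "scene" or "top" or "wrist"; returns the picture (420x560x3 uint8, red, green, blue); there is no depth.
- ctrl.get_calibration(name): a dict with "K" (3x3 intrinsics, pixels), "R" (3x3) and "t" (3): a world point X has camera coordinates R X + t; the wrist camera has in their place "mount" (4x4, takes a point from camera to tool coordinates, whose origin is the TCP and whose axes are the flange's). Camera axes: x right, y down, z forward; pixel columns grow to the right and rows downward; lengths in m; the calibration is good to about 2 mm. The wrist camera is an equidistant fisheye: a pixel r from the principal point sees the ray r / f radians off the axis. A picture is of the moment at which its call begins: read the wrist's pose just before it. get_calibration takes no time and is no camera call.
- ctrl.close_job(): hands the job in, once; it reports no verdict.
The state is a dict: "t": time; "qpos": joint angles; "qvel": joint speeds; "joint_efforts": joint torques, N m; "tool_pos": TCP position; "tcp_rot": TCP orientation; "contact_force": force on the tool from outside, world axes, zero at the start; "wrist_torque": the same for the moment, N m; "grip_width": finger opening in m.
Only numpy, scipy, OpenCV 4.12 (cv2) and the standard library are available. Lean on these libraries where they do the work, as an engineer would, in place of code of your own. Each camera call takes 0.05 s, during which the arm holds its last target.

## Working session

There is one attempt and no reset: what is moved stays moved. The work goes in short steps, Python scripts to look and compute and a shell command to move; the robot and the scene stay as the last step left them, time stands still between calls to the robot, and variables do not carry over. Pictures are saved under pics/ and viewed, and the job is handed in when it is done.

```bash
ls; mkdir -p pics
python3 - <<'E'
from workcell import ctrl
import cv2
print(ctrl.sense())
for n in ("scene","top","wrist"):
    c=ctrl.get_calibration(n); print(n,c)
    cv2.imwrite(f"pics/{n}0.png",ctrl.capture(n)[:,:,::-1])
E
```

```text
pics
{'t': 0.0, 'qpos': array([ 1.06650858e+00,  4.94202477e-01,  1.34612740e+00,  1.01208670e-05,
        1.30253079e+00, -9.55050510e-02]), 'qvel': array([-0.00056962, -0.00061085,  0.00144653, -0.00030624,  0.00035327,
       -0.00022166]), 'joint_efforts': array([ 1.78195278e-03, -8.78813982e+01, -3.81857908e+01,  7.08539737e-02,
        5.31964016e-02, -1.14715949e-04]), 'tool_pos': array([0.24824028, 0.57316157, 0.21332755]), 'tcp_rot': array([ 2.02972490e-01,  9.79184235e-01, -6.04267112e-04, -1.91959630e-04]), 'contact_force': array([ 0.37903641, -0.26254163,  0.31760856]), 'wrist_torque': array([-0.00105422, -0.00706538,  0.05408335]), 'grip_width': 0.0912618811149121}
scene {'K': array([[381.39332624,   0.        , 274.41823425],
       [  0.        , 381.39332624, 215.56246561],
       [  0.        ,   0.        ,   1.        ]]), 'R': array([[ 0.84343901, -0.53684717, -0.02014335],
       [-0.31192618, -0.45884983, -0.83196087],
       [ 0.43739307,  0.70799149, -0.55446853]]), 't': array([-0.31070785,  0.3458222 ,  0.46592881])}
top {'K': array([[466.89790782,   0.        , 277.26975892],
       [  0.        , 466.89790782, 207.03456198],
       [  0.        ,   0.        ,   1.        ]]), 'R': array([[ 0.02884533, -0.99941836, -0.01819011],
       [-0.99528406, -0.02703041, -0.09316117],
       [ 0.0926153 ,  0.02079159, -0.99548486]]), 't': array([0.2568525 , 0.57222141, 1.12904444])}
wrist {'K': array([[325.1922621 ,   0.        , 281.80438236],
       [  0.        , 325.1922621 , 205.62718912],
       [  0.        ,   0.        ,   1.        ]]), 'mount': array([[-1.49441203e-03, -9.64336283e-01, -2.64675839e-01,
         7.45533394e-02],
       [ 9.99998546e-01, -1.65865188e-03,  3.97045455e-04,
        -3.56567896e-04],
       [-8.21890417e-04, -2.64674860e-01,  9.64337359e-01,
        -1.71148557e-01],
       [ 0.00000000e+00,  0.00000000e+00,  0.00000000e+00,
         1.00000000e+00]])}
```

View pics/scene0.png

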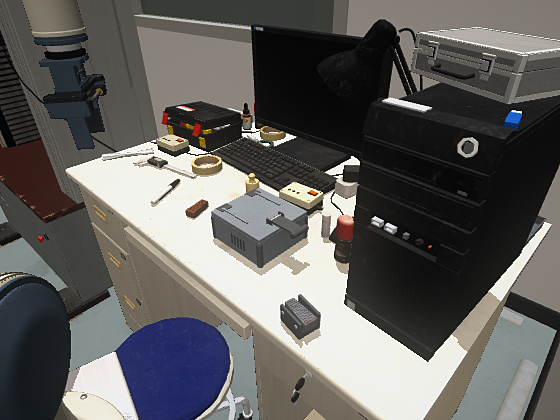

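View pics/top0.png

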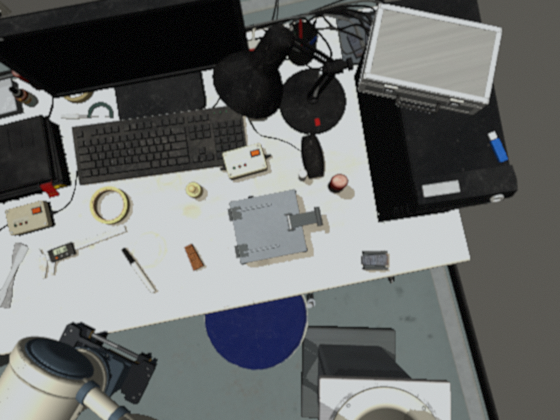

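View pics/wrist0.png

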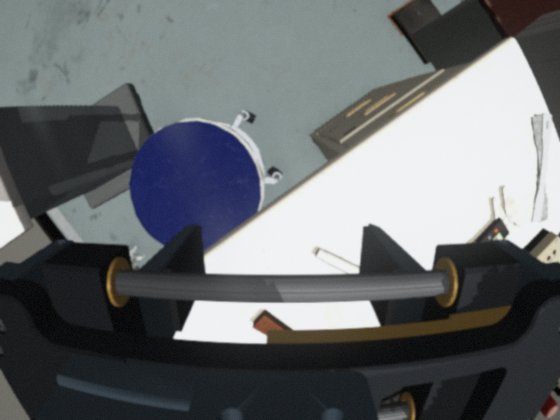

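The pictures show the closed grey box with its paddle at top (305,217), pointing right, which is world −y. The jaw stand is at top (375,260) and the brass weight at top (193,190). The glue bottle is at top (338,183), and the roller is about top (302,177).

Things that could be taken for the jaw:
- The grey serrated block in the dark stand, top (375,260) / scene (299,315).
- The brown block, top (194,257) / scene (197,208), which is a decoy.
- The beige instrument boxes at top (245,160), which are unrelated.

I choose the grey one in the stand and will check it in a crop.

Run:
```python
import cv2, numpy as np
s=cv2.imread("pics/scene0.png"); t=cv2.imread("pics/top0.png")
a=cv2.resize(t[240:280,345:405],None,fx=6,fy=6,interpolation=cv2.INTER_CUBIC)
b=cv2.resize(s[285:345,270:330],None,fx=6,fy=6,interpolation=cv2.INTER_CUBIC)[:360,:360]
c=np.zeros((360,720,3),np.uint8); c[:240,:360]=a; c[:,360:]=b
cv2.imwrite("pics/c1.png",c)
cv2.imwrite("pics/c2.png",cv2.resize(t[160:270,220:360],None,fx=5,fy=5,interpolation=cv2.INTER_CUBIC))
cv2.imwrite("pics/c3.png",cv2.resize(s[170:275,200:360],None,fx=5,fy=5,interpolation=cv2.INTER_CUBIC))
```

```text
(no output)
```

View pics/c1.png

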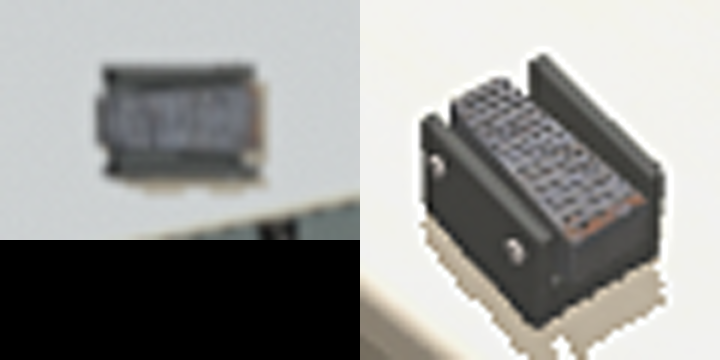

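View pics/c2.png

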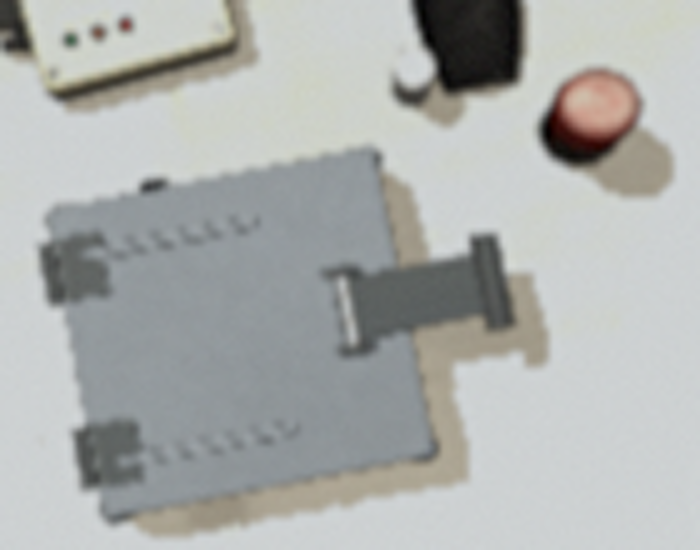

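View pics/c3.png

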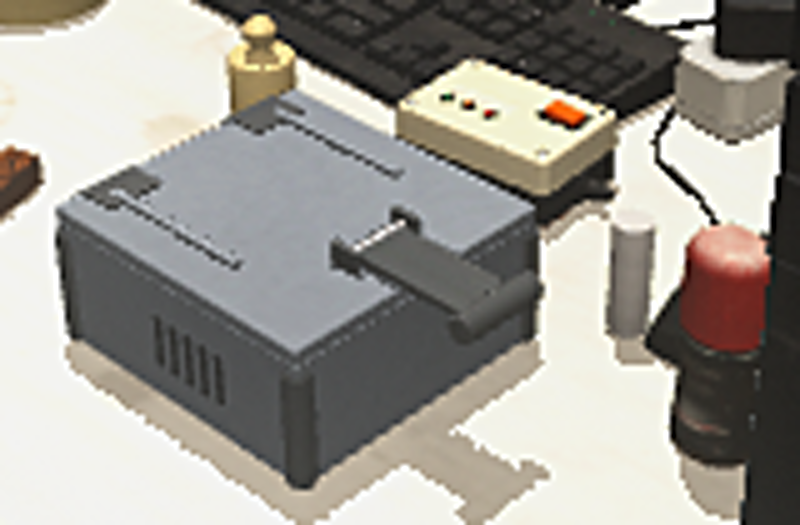

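The crop confirms the choice: a grey serrated block between two dark rails (top 375,260), with an orange-ish mark at its right end. The bar is at about top (318,216), with the glue and roller near its −y, +x side. Next I work out positions.

```bash
cat > h.py <<'E'
import cv2, numpy as np
from workcell import ctrl
from scipy.spatial.transform import Rotation as Rn
def ray(name,p,st=None):
    c=ctrl.get_calibration(name);K=c["K"]
    x=(p[0]-K[0,2])/K[0,0];y=(p[1]-K[1,2])/K[1,1]
    if name!="wrist":
        R=c["R"];return -R.T@c["t"], R.T@np.array([x,y,1])
    th=np.hypot(x,y);d=np.array([x/th*np.sin(th),y/th*np.sin(th),np.cos(th)])
    M=c["mount"];st=st or ctrl.sense();R=Rn.from_quat(st["tcp_rot"]).as_matrix()
    return st["tool_pos"]+R@M[:3,3], R@M[:3,:3]@d
def onz(name,p,z,st=None):
    o,d=ray(name,p,st);return o+d*(z-o[2])/d[2]
def tri(pa,pb,a="scene",b="top",st=None):
    o1,d1=ray(a,pa,st);o2,d2=ray(b,pb,st)
    s=np.linalg.lstsq(np.c_[d1,-d2],o2-o1,rcond=None)[0]
    P,Q=o1+d1*s[0],o2+d2*s[1];return (P+Q)/2,np.linalg.norm(P-Q)
def proj(name,X,st=None):
    c=ctrl.get_calibration(name);K=c["K"];X=np.asarray(X,float)
    if name!="wrist":
        p=c["R"]@X+c["t"];return K[:2,:2]@(p[:2]/p[2])+K[:2,2]
    M=c["mount"];st=st or ctrl.sense();R=Rn.from_quat(st["tcp_rot"]).as_matrix()
    p=M[:3,:3].T@(R.T@(X-st["tool_pos"])-M[:3,3]);r=np.linalg.norm(p[:2]);th=np.arctan2(r,p[2])
    return K[0,0]*th*p[:2]/r+K[:2,2]
def toshift(target,st=None):
    "target TCP pos -> shift along current tool axes"
    st=st or ctrl.sense();R=Rn.from_quat(st["tcp_rot"]).as_matrix()
    return R.T@(np.asarray(target)-st["tool_pos"])
E
python3 - <<'E'
from h import *
np.set_printoptions(precision=4,suppress=True)
off=np.array([220,160]);f=lambda p,o=off,k=5:(np.array(p)+.5)/k+o-.5
C=[onz("top",f(p),.073) for p in [(374,149),(437,456),(45,214),(105,520)]]
print(np.array(C)); 
fx=(C[2]+C[3]-C[0]-C[1]); fy=C[0]-C[1]+C[2]-C[3]
print("x dir",fx/2,np.arctan2(fx[1],fx[0]),"y?",fy/2,np.arctan2(fy[1],fy[0]),"centre",np.mean(C,0))
sc=np.array([200,170])
print("corner tri front-near",tri(f((297,355),sc),f((437,456))))
print("corner tri front far",tri(f((538,208),sc),f((374,149))))
print("corner back near",tri(f((60,212),sc),f((105,520))))
print("bar",onz("top",f((492,281)),.084), "ends",onz("top",f((484,236)),.082),onz("top",f((500,327)),.082))
print("bar tri",tri(f((497,303),sc),f((492,281))))
print("roller top",onz("top",f((413,66)),.06),"glue",onz("top",f((598,105)),.106))
o=np.array([345,240]);g=lambda p:f(p,o,6)
for n,p in dict(rTL=(103,64),rTR=(254,64),rBL=(106,178),rBR=(254,175)).items(): print(n,onz("top",g(p),.04))
for n,p in dict(jl=(98,118),jr=(262,113)).items(): print(n,onz("top",g(p),.034))
print("brass",onz("top",(193.5,189),.05))
print("brown",onz("top",(194,257),.018))
E
```

```text
[[0.6042 0.2321 0.073 ]
 [0.4588 0.1986 0.073 ]
 [0.5687 0.3886 0.073 ]
 [0.4242 0.3546 0.073 ]]
x dir [-0.0351  0.1562  0.    ] 1.7915667079511701 y? [0.1449 0.0337 0.    ] 0.22868509491768726 centre [0.514  0.2935 0.073 ]
corner tri front-near (array([0.4592, 0.1985, 0.0735]), np.float64(0.0008661455623804359))
corner tri front far (array([0.6045, 0.2319, 0.0728]), np.float64(0.000572879141441197))
corner back near (array([0.4253, 0.3543, 0.0704]), np.float64(0.0026276623015892846))
bar [0.5416 0.1752 0.084 ] ends [0.5629 0.1792 0.082 ] [0.5201 0.1708 0.082 ]
bar tri (array([0.5417, 0.175 , 0.08  ]), np.float64(0.0004119112948360501))
roller top [0.647 0.214 0.06 ] glue [0.6232 0.1292 0.106 ]
rTL [0.464  0.0644 0.04  ]
rTR [0.4658 0.0036 0.04  ]
rBL [0.4183 0.0627 0.04  ]
rBR [0.4213 0.0033 0.04  ]
jl [0.4422 0.0652 0.034 ]
jr [ 0.4461 -0.001   0.034 ]
brass [0.6017 0.479  0.05  ]
brown [0.4354 0.4765 0.018 ]
```

Run:
```python
from h import *
np.set_printoptions(precision=4,suppress=True)
print("tower base",onz("scene",(347,303),0),onz("scene",(430,355),0), "top of it", tri((368,98),(384,220)))
print("desk edge",[onz("top",p,0) for p in [(300,296),(345,286),(405,272),(468,262)]])
th=1.795
for p,yaw in [((.541,.1748,.17),1.795)]:
    st=ctrl.sense(); print(toshift(p,st),"turn",2*np.arctan2(st["tcp_rot"][1],st["tcp_rot"][0])-yaw)
```

```text
tower base [0.5455 0.0228 0.    ] [ 0.5817 -0.138   0.    ] top of it (array([0.5365, 0.0604, 0.3743]), np.float64(0.05777694312561898))
desk edge [array([0.3461, 0.2102, 0.    ]), array([0.3742, 0.0986, 0.    ]), array([ 0.4133, -0.0503,  0.    ]), array([ 0.4427, -0.2067,  0.    ])]
[-0.427  -0.2492  0.0437] turn 0.9378387766540603
```

```bash
python3 -m crank '[[0.77,[-0.427,-0.249,0.03],0.938],[0.77,[-0.427,-0.249,0.03],0.938],[0.77,[-0.427,-0.249,0.03],0.938],[0.77,[-0.427,-0.249,0.03],0.938],[0.77,[-0.427,-0.249,0.03],0.938]]' 30
cat >> h.py <<'E'
def yaw(st=None):
    st=st or ctrl.sense();x=Rn.from_quat(st["tcp_rot"]).as_matrix()[:,0];return np.arctan2(x[1],x[0])
def rep(p,y):
    np.set_printoptions(precision=4,suppress=True)
    st=ctrl.sense();print("t",round(float(st["t"]),2),"pos",st["tool_pos"],"yaw",round(yaw(st),4),"w",round(float(st["grip_width"]),4),"F",st["contact_force"],"q6",round(st["qpos"][5],2))
    if p is not None: print("shift",toshift(p,st),"turn",round((yaw(st)-y+np.pi)%(2*np.pi)-np.pi,4))
E
python3 -c "
from h import *
rep((.541,.1748,.17),1.795)"
```

```text
t: 0.65
tool_pos: [0.397, 0.3707, 0.1986]
tcp_rot: [0.55, 0.835, -0.0, -0.0]
contact_force: [-0.0, 1.3, -0.5]
grip_width: 0.0703
t 0.65 pos [0.397  0.3707 0.1986] yaw 1.9769 w 0.0703 F [-0.0376  1.3008 -0.4791] q6 0.24
shift [-0.2369  0.0549  0.0286] turn 0.1819
```

```bash
python3 -m crank '[[0.77,[-0.237,0.055,0.028],0.182],[0.77,[-0.237,0.055,0.028],0.182],[0.77,[-0.237,0.055,0.028],0.182],[0.77,[-0.237,0.055,0.028],0.182],[0.77,[-0.237,0.055,0.028],0.182]]' 30;
python3 -c "
from h import *
rep((.541,.1748,.059),1.795)
st=ctrl.sense();cv2.imwrite('pics/w1.png',ctrl.capture('wrist')[:,:,::-1]);cv2.imwrite('pics/t1.png',ctrl.capture('top')[:,:,::-1])
print([proj('wrist',p,st) for p in [(.541,.1748,.077),(.4588,.1986,.073),(.6042,.2321,.073)]])"
```

```text
t: 1.15
tool_pos: [0.5426, 0.1751, 0.1704]
tcp_rot: [0.622, 0.783, -0.0, 0.0]
contact_force: [0.5, 1.3, 0.1]
grip_width: 0.07
t 1.15 pos [0.5426 0.1751 0.1704] yaw 1.8003 w 0.07 F [0.4969 1.2706 0.0988] q6 -0.02
shift [ 0.     -0.0016  0.1114] turn 0.0053
[array([279.9876, 207.7161]), array([192.1709, 159.106 ]), array([367.773 , 159.2685])]
```

View pics/w1.png

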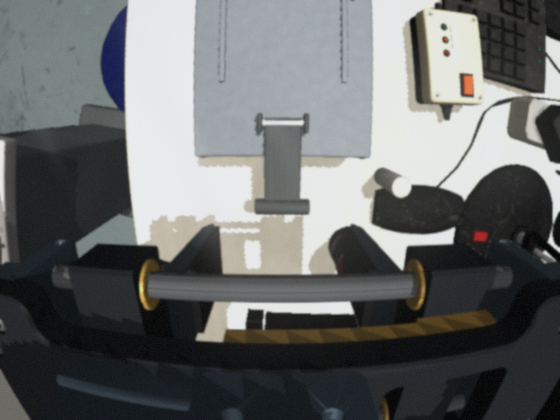

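The bar shows at wrist (282,206), against a predicted (280,208). The lid's front corners are at (194,156) and (371,156). All of these agree to about 1–2 mm, so I descend and pinch the bar by its ends.

```bash
python3 -m crank '[[0.77,[0,-0.001,0.045],0.005],[0.77,[0,-0.001,0.09],0.005],[0.77,[0,-0.001,0.112],0.005],[0.77,[0,-0.001,0.112],0.005],[0.4,[0,-0.001,0.112],0.005]]' 30; python3 -m crank '[[0.4,[0,0,0],0],[0.4,[0,0,0],0],[0.4,[0,0,0],0],[0.4,[0,0,0],0]]' 30;
python3 -c "
from h import *
rep(None,1.795)
"
```

```text
t: 1.75
tool_pos: [0.5407, 0.1774, 0.0593]
tcp_rot: [0.623, 0.782, -0.0, -0.0]
contact_force: [1.1, 0.9, 1.5]
grip_width: 0.0652
t: 2.15
tool_pos: [0.5418, 0.1774, 0.0598]
tcp_rot: [0.623, 0.782, 0.001, 0.001]
contact_force: [3.5, 1.9, 3.5]
grip_width: 0.045
t 2.15 pos [0.5418 0.1774 0.0598] yaw 1.7959 w 0.045 F [3.4929 1.8669 3.4633] q6 -0.01
```

```bash
python3 -m crank '[[0.3,[0.000,0,-0.007],0],[0.3,[0.0015,0,-0.014],0],[0.3,[0.0035,0,-0.021],0],[0.3,[0.0065,0,-0.029],0],[0.3,[0.0075,0,-0.031],0]]' 30
python3 - <<'E'
from h import *
rep(None,0)
for th,ph in [(0,.48),(.1,.48)]+[(t,.48) for t in np.arange(.2,1.61,.1)]+[(1.65,.4)]:
    u=132*np.cos(th)-12*np.sin(th)+70*np.cos(th+ph);h=132*np.sin(th)+12*np.cos(th)+70*np.sin(th+ph)
    print(round(th,2),ph,"X",round(202-u,1),"Z",round(-(h-12),1))
E
```

```text
t: 2.65
tool_pos: [0.5401, 0.1846, 0.0908]
tcp_rot: [0.623, 0.782, 0.001, 0.001]
contact_force: [8.2, -1.4, -3.5]
grip_width: 0.0455
t 2.65 pos [0.5401 0.1846 0.0908] yaw 1.7959 w 0.0455 F [ 8.1664 -1.3847 -3.4553] q6 0.0
0 0.48 X 7.9 Z -32.3
0.1 0.48 X 13.3 Z -51.5
0.2 0.48 X 20.6 Z -70.0
0.3 0.48 X 29.7 Z -87.7
0.4 0.48 X 40.5 Z -104.4
0.5 0.48 X 52.9 Z -119.9
0.6 0.48 X 66.8 Z -134.2
0.7 0.48 X 82.1 Z -146.9
0.8 0.48 X 98.6 Z -158.1
0.9 0.48 X 116.1 Z -167.6
1.0 0.48 X 134.4 Z -175.3
1.1 0.48 X 153.5 Z -181.1
1.2 0.48 X 173.0 Z -185.0
1.3 0.48 X 192.8 Z -186.9
1.4 0.48 X 212.7 Z -186.8
1.5 0.48 X 232.5 Z -184.7
1.6 0.48 X 252.0 Z -180.7
1.65 0.4 X 256.7 Z -180.8
```

```bash
python3 -m crank '[[0.3,[0.006,0,-0.0205],0],[0.3,[0.013,0,-0.039],0],[0.3,[0.022,0,-0.057],0],[0.3,[0.033,0,-0.0735],0],[0.3,[0.0455,0,-0.089],0]]' 30;
python3 -c "
from h import *
rep(None,1.795);cv2.imwrite('pics/s2.png',ctrl.capture('scene')[:,:,::-1])
"
```

```text
t: 3.15
tool_pos: [0.5299, 0.229, 0.18]
tcp_rot: [0.623, 0.782, 0.001, 0.001]
contact_force: [9.6, -0.3, -4.4]
grip_width: 0.0457
t 3.15 pos [0.5299 0.229  0.18  ] yaw 1.7954 w 0.0457 F [ 9.6349 -0.3416 -4.375 ] q6 0.08
```

View pics/s2.png

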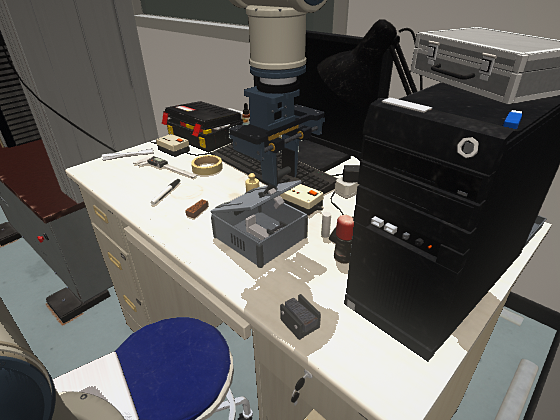

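The picture shows the lid raised about 0.5 rad and following the gripper, and the box interior is open at scene (262,222). I continue along the arc.

```bash
python3 -m crank '[[0.3,[0.014,0,-0.014],0],[0.3,[0.029,0,-0.027],0],[0.3,[0.0455,0,-0.038],0],[0.3,[0.063,0,-0.0475],0],[0.3,[0.0815,0,-0.055],0]]' 30;
python3 -m crank '[[0.3,[0.019,0,-0.006],0],[0.3,[0.0385,0,-0.010],0],[0.3,[0.058,0,-0.012],0],[0.3,[0.078,0,-0.012],0],[0.3,[0.098,0,-0.010],0]]' 30;
python3 -m crank '[[0.3,[0.020,0,0.003],0],[0.3,[0.026,0,0.006],0],[0.3,[0.026,0,0.006],0]]' 30;
python3 -c "
from h import *
rep(None,1.795);cv2.imwrite('pics/s3.png',ctrl.capture('scene')[:,:,::-1])
"
```

```text
t: 3.7
tool_pos: [0.512, 0.3084, 0.2348]
tcp_rot: [0.623, 0.782, 0.001, 0.001]
contact_force: [12.3, -1.5, -0.5]
grip_width: 0.0458
t: 4.2
tool_pos: [0.4905, 0.4046, 0.2453]
tcp_rot: [0.623, 0.782, 0.002, 0.001]
contact_force: [10.3, -0.9, 8.0]
grip_width: 0.0455
t: 4.5
tool_pos: [0.4846, 0.4312, 0.2395]
tcp_rot: [0.623, 0.782, 0.003, 0.001]
contact_force: [7.3, 5.9, 14.5]
grip_width: 0.0455
t 4.5 pos [0.4846 0.4312 0.2395] yaw 1.7967 w 0.0455 F [ 7.3196  5.8583 14.5175] q6 0.41
```

View pics/s3.png

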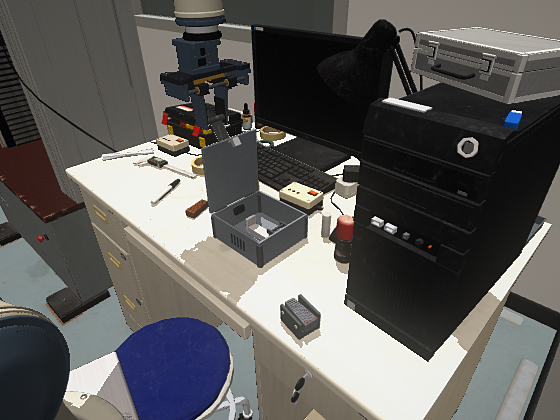

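Run:
```python
from h import *
from scipy.optimize import fsolve
st=ctrl.sense();b=1.795;x=np.array([np.cos(b),np.sin(b)])
d=st["tool_pos"][:2]-np.array([.4962,.3715]);u=-(d@x)*1e3;h=(st["tool_pos"][2]+.019-.065)*1e3
print(u,h)
f=lambda q:[132*np.cos(q[0])-12*np.sin(q[0])+70*np.cos(sum(q))-u,132*np.sin(q[0])+12*np.cos(q[0])+70*np.sin(sum(q))-h]
print(fsolve(f,[1.5,.5]))
```

```text
-60.47280086017681 193.65587661869682
[1.78279796 0.09069853]<stdin>:7: RuntimeWarning: The iteration is not making good progress, as measured by the 
 improvement from the last ten iterations.
```

Run:
```python
from h import *
b=1.795;x=np.array([np.cos(b),np.sin(b),0]);y=np.array([-x[1],x[0],0]);H=np.array([.4962,.3715,.065])
for th in (1.4,1.5,1.6,1.7):
    l=-x*np.cos(th)+np.array([0,0,np.sin(th)]); n=x*np.sin(th)+np.array([0,0,np.cos(th)])
    print(th,[proj("scene",H+l*.16+s*y*.075).round(1) for s in(1,-1)],[proj("scene",H+s*y*.075).round(1) for s in(1,-1)])
im=cv2.imread("pics/s3.png");cv2.imwrite("pics/c4.png",cv2.resize(im[110:240,190:310],None,fx=4.5,fy=4.5,interpolation=cv2.INTER_CUBIC))
```

```text
1.4 [array([209.6, 153.6]), array([263.6, 132.6])] [array([210.3, 214.2]), array([258.3, 190. ])]
1.5 [array([204.7, 150.5]), array([258.7, 130.1])] [array([210.3, 214.2]), array([258.3, 190. ])]
1.6 [array([200. , 148.2]), array([253.9, 128.2])] [array([210.3, 214.2]), array([258.3, 190. ])]
1.7 [array([195.5, 146.6]), array([249.2, 127.1])] [array([210.3, 214.2]), array([258.3, 190. ])]
```

View pics/c4.png

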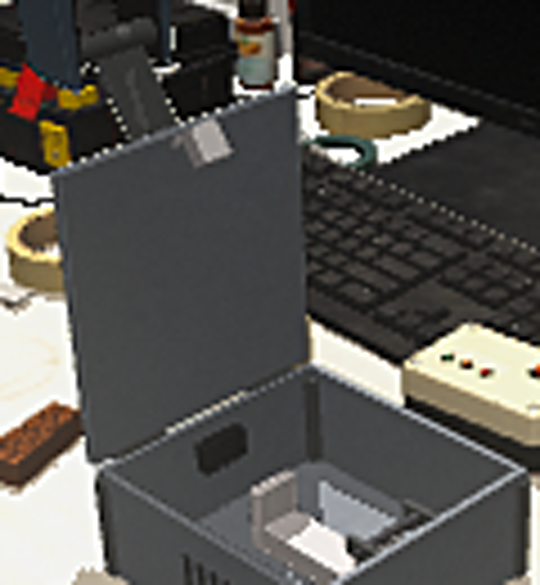

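The lid's top corners are at scene (201.6,148.4) and (256,129.6), so the lid stands at about 1.55 rad. I nudge it a little further, release, and check.

```bash
python3 -m crank '[[0.3,[0.006,0,0.002],0],[0.3,[0.012,0,0.004],0],[0.3,[0.012,0,0.004],0],[0.75,[0.012,0,0.003],0],[0.75,[0.012,0,0.003],0]]' 30;
python3 -m crank '[[0.75,[0,0,0],0],[0.75,[0,0,-0.04],0],[0.75,[0,0,-0.08],0],[0.75,[0,0,-0.08],0]]' 30;
python3 -c "
from h import *
rep(None,1.795);im=ctrl.capture('scene')[:,:,::-1];cv2.imwrite('pics/s4.png',im)
cv2.imwrite('pics/c5.png',cv2.resize(im[110:240,190:310],None,fx=4.5,fy=4.5,interpolation=cv2.INTER_CUBIC))
"
```

```text
t: 5.05
tool_pos: [0.4799, 0.4404, 0.2347]
tcp_rot: [0.623, 0.782, -0.0, -0.0]
contact_force: [0.0, 0.1, -0.0]
grip_width: 0.059
t: 5.45
tool_pos: [0.4816, 0.4418, 0.32]
tcp_rot: [0.623, 0.782, 0.004, 0.001]
contact_force: [0.2, 0.4, -0.1]
grip_width: 0.0686
t 5.45 pos [0.4816 0.4418 0.32  ] yaw 1.7958 w 0.0686 F [ 0.1985  0.4394 -0.0928] q6 0.43
```

View pics/c5.png

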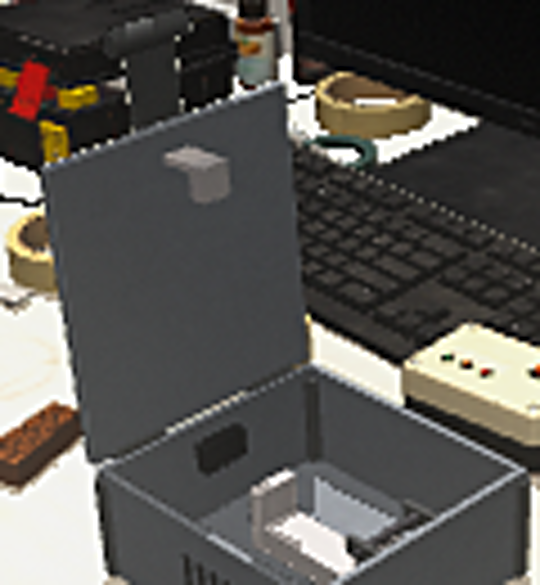

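The lid's top corners are now at scene (199.8,147.3) and (252.2,128.7), so it stands at about 1.62 rad, and the cradle is visible inside. Now to the stand.

```bash
python3 -c "
from h import *
rep((.45,.22,.31),3.182)"
```

```text
t 5.5 pos [0.4809 0.4413 0.3172] yaw 1.7958 w 0.0685 F [-0.555   0.4395 -1.4437] q6 0.43
shift [-0.2088 -0.0795  0.0065] turn -1.3862
```

```bash
python3 -m crank '[[1,[-0.209,-0.08,0],-1.386],[1,[-0.209,-0.08,0],-1.386],[1,[-0.209,-0.08,0],-1.386],[1,[-0.209,-0.08,0],-1.386],[1,[-0.209,-0.08,0],-1.386]]' 30; python3 -c "
from h import *
rep((.4424,.0335,.16),3.182)"
```

```text
t: 6.0
tool_pos: [0.4473, 0.2165, 0.3136]
tcp_rot: [0.302, 0.953, -0.001, -0.001]
contact_force: [0.3, 0.7, -0.5]
grip_width: 0.0913
t 6.0 pos [0.4473 0.2165 0.3136] yaw 2.5278 w 0.0913 F [ 0.2983  0.7376 -0.5315] q6 -0.63
shift [-0.1015 -0.1521  0.1538] turn -0.6542
```

```bash
python3 -m crank '[[1,[-0.1015,-0.152,0.154],-0.654],[1,[-0.1015,-0.152,0.154],-0.654],[1,[-0.1015,-0.152,0.154],-0.654],[1,[-0.1015,-0.152,0.154],-0.654],[1,[-0.1015,-0.152,0.154],-0.654]]' 30;  python3 -m crank '[[1,[0,0,0],0]]'; python3 -c "
from h import *
rep((.4424,.0335,.018),3.182)
st=ctrl.sense();cv2.imwrite('pics/w5.png',ctrl.capture('wrist')[:,:,::-1])
print([proj('wrist',p,st) for p in [(.464,.0644,.04),(.4658,.0036,.04),(.4183,.0627,.04),(.4213,.0033,.04)]])"
```

```text
t: 6.5
tool_pos: [0.4425, 0.0393, 0.1625]
tcp_rot: [-0.021, 1.0, 0.0, -0.0]
contact_force: [2.1, -0.6, -1.1]
grip_width: 0.0909
t: 6.6
tool_pos: [0.4402, 0.0372, 0.1602]
tcp_rot: [-0.019, 1.0, -0.0, -0.004]
contact_force: [-0.5, -0.2, 0.5]
grip_width: 0.091
t 6.6 pos [0.4402 0.0372 0.1602] yaw -3.1042 w 0.091 F [-0.4729 -0.1641  0.5225] q6 -1.66
shift [-0.0032 -0.0038  0.1421] turn -0.003
[array([309.78  , 226.3754]), array([245.7086, 225.9774]), array([310.7977, 178.8   ]), array([245.7565, 179.7805])]
```

View pics/w5.png

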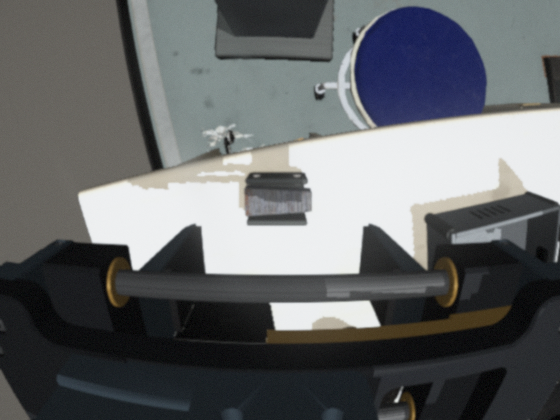

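```bash
python3 -c "
import cv2
im=cv2.imread('pics/w5.png');cv2.imwrite('pics/c6.png',cv2.resize(im[160:240,230:330],None,fx=7,fy=7,interpolation=cv2.INTER_CUBIC))"
```

```text
(no output)
```

View pics/c6.png

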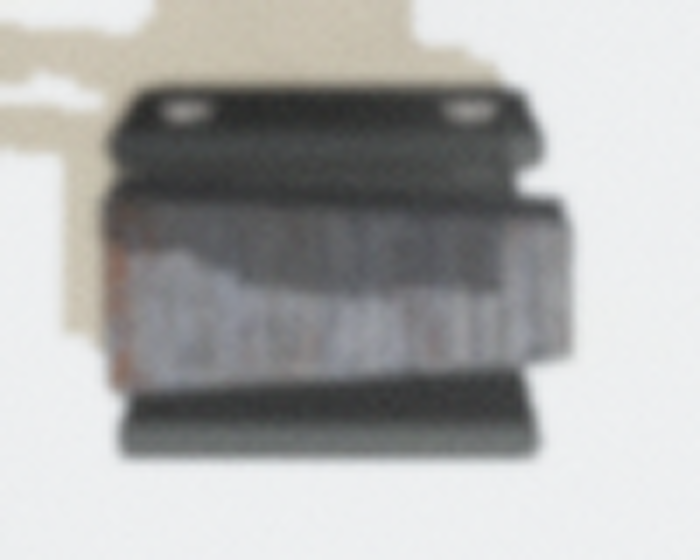

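```bash
python3 -c "
from h import *
st=ctrl.sense()
f=lambda p:(np.array([(p[0]+.5)/7+229.5,(p[1]+.5)/7+159.5]))
a=onz('wrist',f((105,287)),.034,st);b=onz('wrist',f((572,279)),.034,st);print(a,b,(a+b)/2,np.arctan2(*(b-a)[1::-1]),np.linalg.norm(a-b))
c=[onz('wrist',f(p),.04,st) for p in [(108,150),(545,150),(120,445),(540,445)]];print(np.array(c),np.mean(c,0))
s=cv2.imread('pics/scene0.png');
im=cv2.imread('pics/top0.png');cv2.imwrite('pics/c7.png',np.hstack([cv2.resize(im[240:275,175:215],None,fx=9,fy=9,interpolation=cv2.INTER_CUBIC),cv2.resize(s[195:230,180:220],None,fx=9,fy=9,interpolation=cv2.INTER_CUBIC)]))
rep(((a+b)/2*[1,1,0]+[0,0,.018]),3.182)
"
```

```text
[0.44409826 0.00320478 0.034     ] [0.44102676 0.06667818 0.034     ] [0.44256251 0.03494148 0.034     ] 1.6191490758344733 0.06354766878378673
[[0.4239522  0.00417225 0.04      ]
 [0.42222756 0.0615941  0.04      ]
 [0.46467683 0.00591592 0.04      ]
 [0.46288742 0.0629909  0.04      ]] [0.443436  0.0336683 0.04     ]
t 6.65 pos [0.4413 0.0388 0.1618] yaw -3.109 w 0.0917 F [ 0.7127  1.4806 -0.3894] q6 -1.65
shift [-0.002  -0.004   0.1438] turn -0.0078
```

View pics/c7.png

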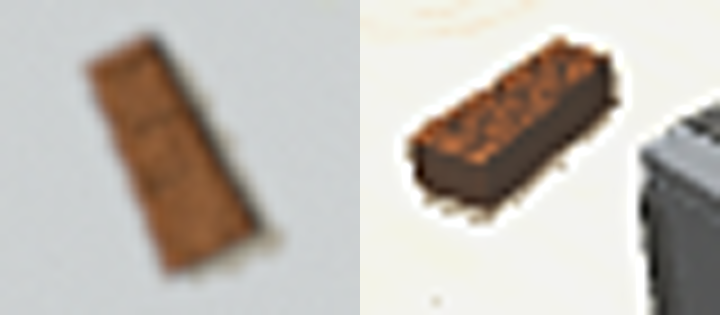

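Jaw centre is (0.4426, 0.0349), its ends are 63.5 mm apart, and its axis angle is 1.62. I descend and grip it by the ends.

```bash
python3 -m crank '[[1,[-0.002,-0.004,0.05],-0.012],[1,[-0.002,-0.004,0.095],-0.012],[1,[-0.002,-0.004,0.125],-0.012],[1,[-0.002,-0.004,0.125],-0.012],[1,[-0.002,-0.004,0.125],-0.012]]' 30; python3 -c "
from h import *
rep((.4426,.0349,.0175),3.19)"
```

```text
t: 7.15
tool_pos: [0.4456, 0.0371, 0.0396]
tcp_rot: [-0.024, 1.0, 0.0, -0.0]
contact_force: [0.6, 0.1, 0.5]
grip_width: 0.0913
t 7.15 pos [0.4456 0.0371 0.0396] yaw -3.0945 w 0.0913 F [0.6092 0.1373 0.5431] q6 -1.67
shift [ 0.0031 -0.002   0.0221] turn -0.0013
```

```bash
python3 -m crank '[[1,[0.002,-0.001,0.012],0],[1,[0.002,-0.001,0.022],0],[1,[0.002,-0.001,0.022],0],[0.55,[0.002,-0.001,0.022],0],[0.55,[0.002,-0.001,0.022],0]]' 35;python3 -m crank '[[0.55,[0,0,0],0],[0.55,[0,0,0],0],[0.55,[0,0,0],0]]' 35; python3 -c "
from h import *
rep((.4426,.0349,.0175),3.19)"
```

```text
t: 7.65
tool_pos: [0.4442, 0.0355, 0.0178]
tcp_rot: [-0.024, 1.0, -0.0, 0.0]
contact_force: [-0.4, -0.2, -0.3]
grip_width: 0.0778
t: 7.95
tool_pos: [0.444, 0.0352, 0.0174]
tcp_rot: [-0.024, 1.0, -0.0, 0.0]
contact_force: [-1.0, -5.4, 7.7]
grip_width: 0.064
t 7.95 pos [0.444  0.0352 0.0174] yaw -3.0943 w 0.064 F [-1.0187 -5.4006  7.6828] q6 -1.67
shift [ 0.0015 -0.0002 -0.0001] turn -0.0011
```

Gripped at 64 mm. I lift and carry it to a free patch of desk.

```bash
python3 -m crank '[[0.55,[0,0,-0.03],0],[0.55,[0,0,-0.06],0],[0.55,[0,0,-0.08],0],[0.55,[0,0,-0.08],0]]' 35; python3 -c "
from h import *
rep((.46,.125,.09),3.01)"
```

```text
t: 8.35
tool_pos: [0.4451, 0.0354, 0.0992]
tcp_rot: [-0.024, 1.0, -0.0, 0.002]
contact_force: [0.3, 0.4, -2.2]
grip_width: 0.0633
t 8.35 pos [0.4451 0.0354 0.0992] yaw -3.0943 w 0.0633 F [ 0.2935  0.3632 -2.153 ] q6 -1.67
shift [-0.0191  0.0888  0.0092] turn 0.1789
```

```bash
python3 -m crank '[[0.55,[-0.01,0.03,0],0.09],[0.55,[-0.019,0.06,0],0.179],[0.55,[-0.019,0.089,0.009],0.179],[0.55,[-0.019,0.089,0.04],0.179],[0.55,[-0.019,0.089,0.06],0.179]]' 35; python3 -m crank '[[0.55,[0,0,0],0]]';python3 -c "
from h import *
rep((.46,.125,.003),3.01)
cv2.imwrite('pics/s6.png',ctrl.capture('scene')[:,:,::-1])"
```

```text
t: 8.85
tool_pos: [0.4577, 0.126, 0.035]
tcp_rot: [0.065, 0.998, -0.0, -0.001]
contact_force: [0.6, 0.2, -1.8]
grip_width: 0.0638
t: 8.95
tool_pos: [0.4565, 0.1251, 0.0344]
tcp_rot: [0.066, 0.998, -0.001, -0.002]
contact_force: [-1.1, -1.0, -1.0]
grip_width: 0.064
t 8.95 pos [0.4565 0.1251 0.0344] yaw 3.0104 w 0.064 F [-1.0526 -1.0428 -1.0247] q6 -1.3
shift [-0.0036  0.0004  0.0314] turn 0.0004
```

View pics/s6.png

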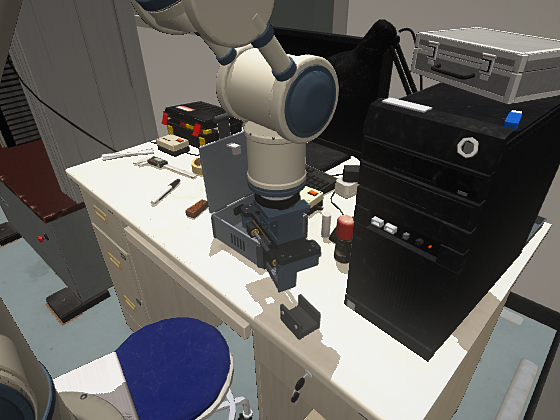

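The stand at scene (299,315) is empty and the jaw is in the gripper. I lower it gently to the desk.

```bash
python3 -m crank '[[0.55,[0,0,0.012],0],[0.55,[0,0,0.022],0],[0.55,[0,0,0.028],0],[0.55,[0,0,0.031],0],[0.55,[0,0,0.031],0]]' 35; python3 -c "
from h import *
rep((.46,.125,.003),3.01)"
```

```text
t: 9.5
tool_pos: [0.4585, 0.1251, 0.006]
tcp_rot: [0.066, 0.998, -0.0, -0.0]
contact_force: [0.0, 0.2, -0.8]
grip_width: 0.0634
t 9.5 pos [0.4585 0.1251 0.006 ] yaw 3.0098 w 0.0634 F [ 0.0397  0.1598 -0.7838] q6 -1.3
shift [-0.0015  0.      0.003 ] turn -0.0002
```

```bash
python3 -m crank '[[0.55,[0,0,0.002],0],[0.55,[0,0,0.003],0],[0.55,[0,0,0.003],0]]' 35; python3 -c "
from h import *
rep((.46,.125,.0015),3.01)"
```

```text
t: 9.8
tool_pos: [0.4586, 0.1252, 0.0031]
tcp_rot: [0.066, 0.998, -0.0, 0.0]
contact_force: [0.2, 1.0, -1.5]
grip_width: 0.0637
t 9.8 pos [0.4586 0.1252 0.0031] yaw 3.01 w 0.0637 F [ 0.2384  1.0443 -1.502 ] q6 -1.3
shift [-0.0014 -0.      0.0016] turn -0.0
```

```bash
python3 -m crank '[[0.55,[0,0,0.001],0],[0.55,[0,0,0.0015],0],[0.95,[0,0,0.0015],0],[0.95,[0,0,0.0015],0],[0.95,[0,0,0.0015],0]]' 35; python3 -c "
from h import *
rep(None,3.01)"; python3 -m crank '[[0.95,[0,0,-0.04],0],[0.95,[0,0,-0.08],0],[0.95,[0,0,-0.12],0],[0.95,[0,0,-0.14],0],[0.95,[0,0,-0.14],0]]' 
python3 -c "
from h import *
rep((.4586,.1252,.15),-1.70)
st=ctrl.sense();cv2.imwrite('pics/w7.png',ctrl.capture('wrist')[:,:,::-1])"
```

```text
t: 10.3
tool_pos: [0.4586, 0.1252, 0.0016]
tcp_rot: [0.066, 0.998, 0.0, 0.0]
contact_force: [0.6, -0.5, -0.4]
grip_width: 0.0844
t 10.3 pos [0.4586 0.1252 0.0016] yaw 3.0099 w 0.0844 F [ 0.6254 -0.4516 -0.4112] q6 -1.3
t: 10.8
tool_pos: [0.4601, 0.1255, 0.1443]
tcp_rot: [0.066, 0.998, 0.001, 0.003]
contact_force: [0.3, -0.1, -0.7]
grip_width: 0.0865
t 10.8 pos [0.4601 0.1255 0.1443] yaw 3.01 w 0.0865 F [ 0.2769 -0.1017 -0.7116] q6 -1.3
shift [ 0.0014 -0.0005 -0.0057] turn -1.5732
```

View pics/w7.png

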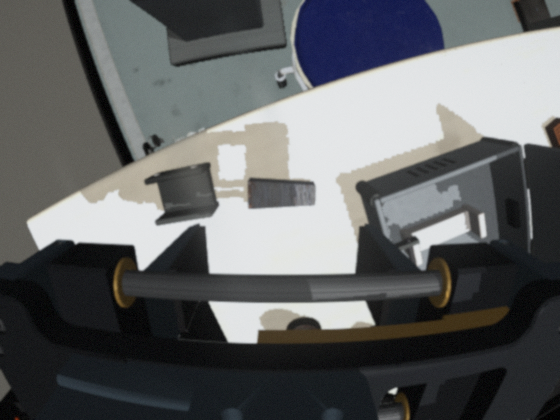

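The jaw lies flat on the desk at wrist (282,193), and the cradle is visible in the box at about (445,235). I rotate for the long-side grasp.

```bash
for i in 1; do python3 -m crank '[[0.7,[0,0,0],-0.78],[0.7,[0,0,0],-0.78],[0.7,[0,0,0],-0.78],[0.7,[0,0,0],-0.78],[0.7,[0,0,0],-0.78]]'; done; python3 -m crank '[[0.7,[0,0,0],-0.79],[0.7,[0,0,0],-0.79],[0.7,[0,0,0],-0.79],[0.7,[0,0,0],-0.79],[0.7,[0,0,0],-0.79]]'; python3 -m crank '[[0.7,[0,0,0],0]]'
python3 -c "
from h import *
rep((.4586,.1252,.15),-1.70)
st=ctrl.sense();im=ctrl.capture('wrist')[:,:,::-1];cv2.imwrite('pics/w8.png',im)
p=proj('wrist',(.4586,.1252,.018),st);print(p)"
```

```text
t: 11.35
tool_pos: [0.4578, 0.1251, 0.1403]
tcp_rot: [-0.307, 0.952, 0.0, -0.001]
contact_force: [0.2, 0.4, 0.1]
grip_width: 0.0638
t: 11.85
tool_pos: [0.4578, 0.1251, 0.1403]
tcp_rot: [-0.634, 0.773, 0.001, -0.001]
contact_force: [0.5, 0.3, -0.0]
grip_width: 0.0637
t: 11.95
tool_pos: [0.4579, 0.1251, 0.1405]
tcp_rot: [-0.633, 0.774, 0.001, -0.001]
contact_force: [0.1, -0.2, -0.3]
grip_width: 0.0638
t 11.95 pos [0.4579 0.1251 0.1405] yaw -1.7702 w 0.0638 F [ 0.0715 -0.2351 -0.3004] q6 -2.8
shift [-0.0002 -0.0006 -0.0095] turn -0.0702
[281.0477 199.9235]
```

View pics/w8.png

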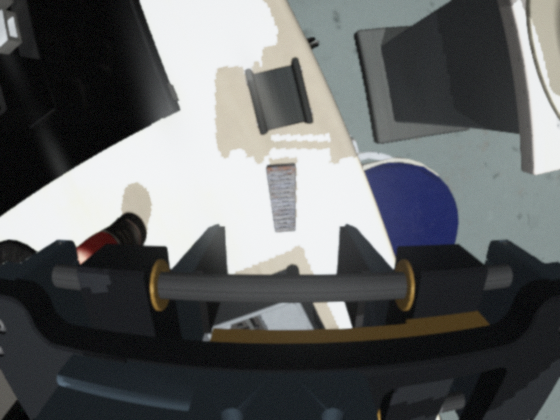

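Run:
```python
from h import *
np.set_printoptions(precision=4,suppress=True)
im=cv2.imread('pics/w8.png');st=ctrl.sense()
g=im[155:240,255:310].max(2);m=(g<190).astype(np.uint8)
n,l,s,c=cv2.connectedComponentsWithStats(m);i=1+np.argmax(s[1:,4]);print(s[i])
cn=max(cv2.findContours((l==i).astype(np.uint8),0,cv2.CHAIN_APPROX_NONE)[0],key=len)[:,0,:]+[255,155]
w=np.array([onz('wrist',p,.018,st)[:2] for p in cn],np.float32)
print(cv2.minAreaRect(w*1000),cv2.minAreaRect(cn.astype(np.float32)))
cv2.imwrite('pics/c8.png',cv2.resize(im[155:240,240:325],None,fx=6,fy=6,interpolation=cv2.INTER_CUBIC))
print(st["qpos"])
```

```text
[  11    7   30   70 1747]
((458.4930725097656, 122.90669250488281), (66.34510803222656, 26.53193473815918), 78.69358825683594) ((280.4999694824219, 196.49996948242188), (68.99998474121094, 28.999996185302734), 90.0)
[ 0.1408  0.3843  1.7954  0.      0.9636 -2.795 ]
```

View pics/c8.png

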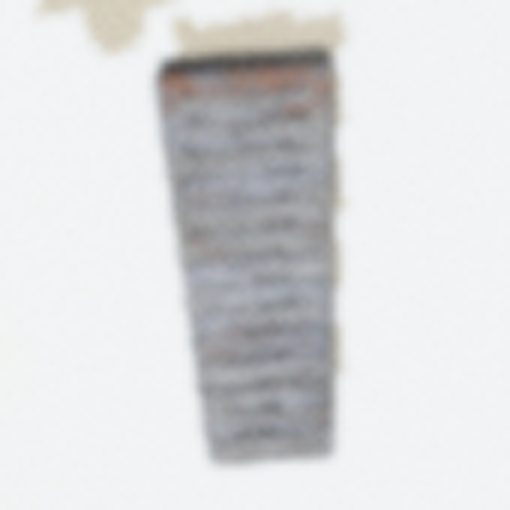

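Run:
```python
from h import *
st=ctrl.sense();f=lambda p:(np.array(p)+.5)/6+np.array([239.5,154.5])
a=onz('wrist',f((247,76)),.018,st);b=onz('wrist',f((271,459)),.018,st);c=(a+b)/2
w=[onz('wrist',f(p),.018,st) for p in [(164,78),(330,72),(212,460),(330,455)]]
print(np.linalg.norm(w[0]-w[1]),np.linalg.norm(w[2]-w[3]))
print(a,b,c,np.linalg.norm(a-b),"axis",np.arctan2(*(a-b)[1::-1]))
rep((c[0],c[1],.05),np.arctan2(*(a-b)[1::-1]))
```

```text
0.025255862107846812 0.018894957989359144
[0.45267251 0.09511506 0.018     ] [0.46164645 0.15621068 0.018     ] [0.45715948 0.12566287 0.018     ] 0.061751169963897755 axis -1.7166370821172814
t 12.0 pos [0.458  0.1251 0.1407] yaw -1.7765 w 0.0641 F [0.2255 0.4934 0.1883] q6 -2.8
shift [-0.0004  0.0008  0.0907] turn -0.0599
```

The jaw is tapered, about 28 mm at the orange end down to 20 mm. Its centre is (0.457, 0.1255) and its axis angle −1.71, so I descend with a −0.06 turn.

```bash
python3 -m crank '[[0.7,[0,0.0005,0.045],-0.062],[0.7,[0,0.0005,0.09],-0.062],[0.7,[0,0.0005,0.12],-0.062],[0.7,[0,0.0005,0.12],-0.062]]'; python3 -c "
from h import *
rep((.4575,.1255,.003),-1.71)"
```

```text
t: 12.4
tool_pos: [0.4556, 0.1249, 0.0184]
tcp_rot: [-0.654, 0.757, 0.002, -0.003]
contact_force: [-0.7, -0.4, 1.2]
grip_width: 0.064
t 12.4 pos [0.4556 0.1249 0.0184] yaw -1.7159 w 0.064 F [-0.6805 -0.4262  1.1805] q6 -2.86
shift [-0.0009 -0.0019  0.0154] turn -0.0059
```

```bash
python3 -m crank '[[0.7,[0,0,0.008],0],[0.7,[0,0,0.0155],0],[0.7,[0,0,0.0155],0],[0.15,[0,0,0.0155],0],[0.15,[0,0,0.0155],0]]' 25; python3 -m crank '[[0.15,[0,0,0],0],[0.15,[0,0,0],0],[0.15,[0,0,0],0],[0.15,[0,0,0],0]]' 25; python3 -c "
from h import *
rep((.4575,.1255,.003),-1.71)"
```

```text
t: 12.9
tool_pos: [0.4585, 0.1254, 0.0068]
tcp_rot: [-0.656, 0.755, -0.0, 0.0]
contact_force: [-0.9, -0.8, 0.2]
grip_width: 0.0507
t: 13.3
tool_pos: [0.458, 0.1253, 0.0062]
tcp_rot: [-0.656, 0.755, -0.0, -0.0]
contact_force: [-0.6, 0.4, 5.0]
grip_width: 0.025
t 13.3 pos [0.458  0.1253 0.0062] yaw -1.7112 w 0.025 F [-0.6326  0.408   4.9762] q6 -2.86
shift [-0.0001  0.0005  0.0032] turn -0.0012
```

```bash
python3 -m crank '[[0.15,[0,0,-0.03],0],[0.15,[0,0,-0.08],0],[0.15,[0,0,-0.13],0],[0.15,[0,0,-0.15],0],[0.15,[0,0,-0.15],0]]' 25; python3 -c "
from h import *
rep((.5158,.2857,.155),-1.346)
cv2.imwrite('pics/s9.png',ctrl.capture('scene')[:,:,::-1]);cv2.imwrite('pics/t9.png',ctrl.capture('top')[:,:,::-1])"
```

```text
t: 13.8
tool_pos: [0.4596, 0.1256, 0.1588]
tcp_rot: [-0.656, 0.755, -0.001, 0.002]
contact_force: [-0.0, -0.2, -1.2]
grip_width: 0.0252
t 13.8 pos [0.4596 0.1256 0.1588] yaw -1.7111 w 0.0252 F [-0.0057 -0.1905 -1.2478] q6 -2.86
shift [-0.1664 -0.0332  0.0043] turn -0.3651
```

View pics/s9.png

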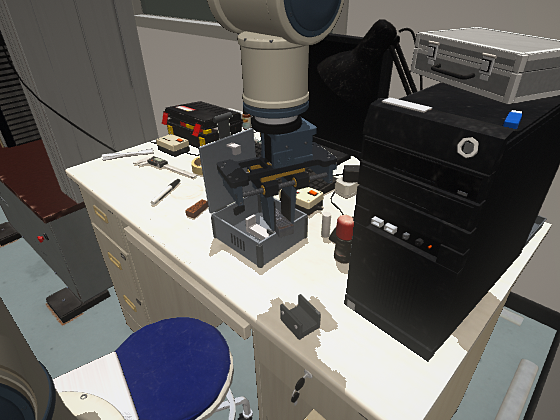

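View pics/t9.png

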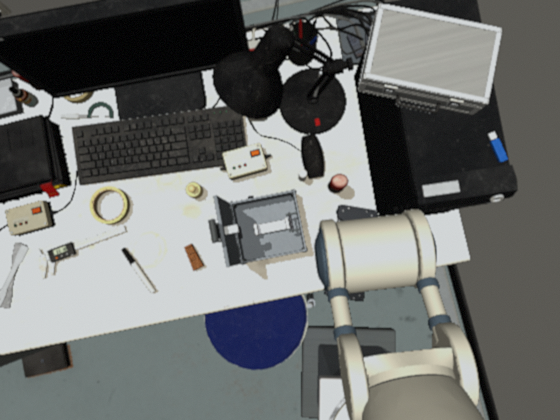

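The top view shows the open box with the cradle unobstructed at about (275,227), so I measure it there.

```bash
python3 -c "
import cv2
im=cv2.imread('pics/t9.png');cv2.imwrite('pics/c9.png',cv2.resize(im[185:270,225:315],None,fx=8,fy=8,interpolation=cv2.INTER_CUBIC)[:600])"
```

```text
(no output)
```

View pics/c9.png

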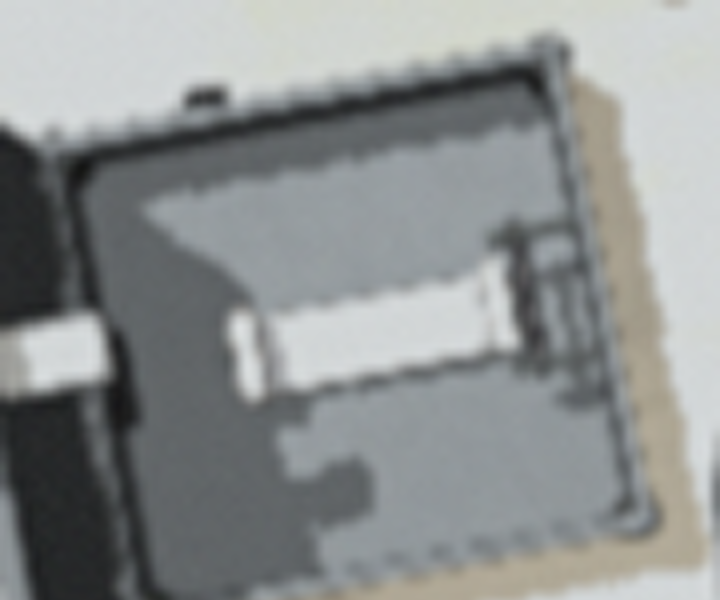

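Run:
```python
from h import *
np.set_printoptions(precision=4,suppress=True)
f=lambda p:(np.array(p)+.5)/8+np.array([224.5,184.5])
a=onz("top",f((238,357)),.043);b=onz("top",f((516,299)),.043)
print(a,b,(a+b)/2,np.linalg.norm(a-b),np.arctan2(*(a-b)[1::-1]))
# plinth edges z .021: top edge & bottom edge mid
p=[onz("top",f(q),.021) for q in [(280,317),(480,275),(285,392),(485,350)]];print(np.array(p),np.mean(p,0))
r=[onz("top",f(q),.065) for q in [(550,50),(637,515),(55,150)]];print("rim",np.array(r))
```

```text
[0.5077 0.327  0.043 ] [0.5278 0.2426 0.043 ] [0.5177 0.2848 0.043 ] 0.08668039265290765 1.8044973635875885
[[0.5215 0.3158 0.021 ]
 [0.5363 0.2539 0.021 ]
 [0.4982 0.3135 0.021 ]
 [0.513  0.2517 0.021 ]] [0.5172 0.2837 0.021 ]
rim [[0.6018 0.2345 0.065 ]
 [0.4631 0.2051 0.065 ]
 [0.5675 0.3827 0.065 ]]
```

```bash
python3 -c "
from h import *
rep((.517,.2852,.155),-1.342)";python3 -m crank '[[0.15,[-0.045,-0.009,0],0],[0.15,[-0.09,-0.018,0],0],[0.15,[-0.135,-0.026,0],0],[0.15,[-0.166,-0.034,0],-0.12],[0.15,[-0.166,-0.034,0],-0.24]]' 25;python3 -c "
from h import *
rep((.517,.2852,.155),-1.342)"
```

```text
t 13.9 pos [0.4578 0.1253 0.1557] yaw -1.7113 w 0.025 F [-0.3649 -0.2648 -1.4084] q6 -2.86
shift [-0.1666 -0.0362  0.0007] turn -0.3693
t: 14.4
tool_pos: [0.5154, 0.2882, 0.1536]
tcp_rot: [0.744, -0.668, -0.001, 0.001]
contact_force: [0.1, -0.2, -2.0]
grip_width: 0.0245
t 14.4 pos [0.5154 0.2882 0.1536] yaw -1.4641 w 0.0245 F [ 0.0828 -0.1686 -1.9771] q6 -2.84
shift [ 0.0031 -0.0013 -0.0014] turn -0.1221
```

```bash
python3 -m crank '[[0.15,[0.003,-0.001,0],-0.12],[0.15,[0.003,-0.001,0],-0.12],[0.15,[0.003,-0.001,0],-0.12]]' 25;python3 -c "
from h import *
rep((.517,.2852,.0272),-1.342)
st=ctrl.sense();im=ctrl.capture('wrist')[:,:,::-1];cv2.imwrite('pics/w10.png',im);cv2.imwrite('pics/s10.png',ctrl.capture('scene')[:,:,::-1])
print(proj('wrist',st['tool_pos'],st))"
```

```text
t: 14.7
tool_pos: [0.5156, 0.2817, 0.1546]
tcp_rot: [0.779, -0.627, -0.001, 0.001]
contact_force: [0.5, 0.1, -1.3]
grip_width: 0.0253
t 14.7 pos [0.5156 0.2817 0.1546] yaw -1.3553 w 0.0253 F [ 0.4795  0.1462 -1.3215] q6 -2.96
shift [-0.0032 -0.0024  0.1274] turn -0.0133
[281.9524 252.6448]
```

View pics/w10.png

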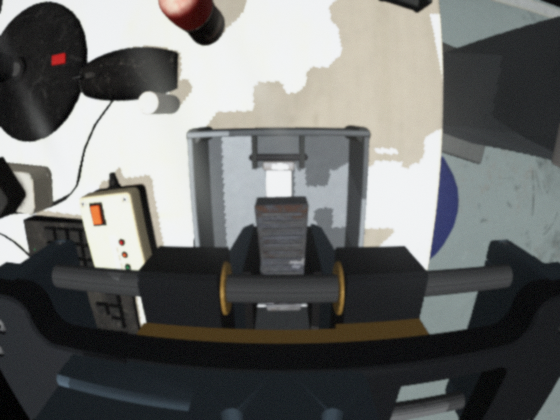

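View pics/s10.png

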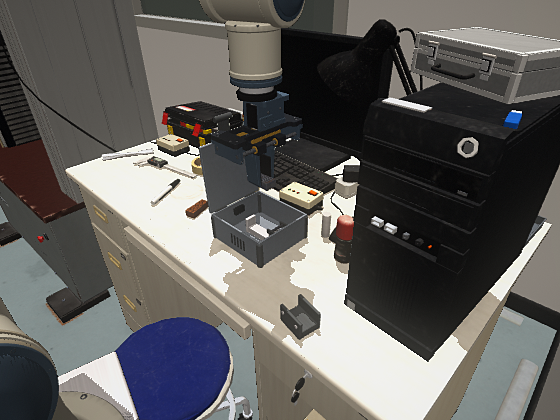

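The jaw is in hand with its wide end at wrist (282,200). The front cheek and plinth are visible at (279,165–197). I zoom in to check alignment.

```bash
python3 -c "
import cv2
im=cv2.imread('pics/w10.png');cv2.imwrite('pics/c10.png',cv2.resize(im[120:220,180:380],None,fx=4,fy=6,interpolation=cv2.INTER_CUBIC))"
```

```text
(no output)
```

View pics/c10.png

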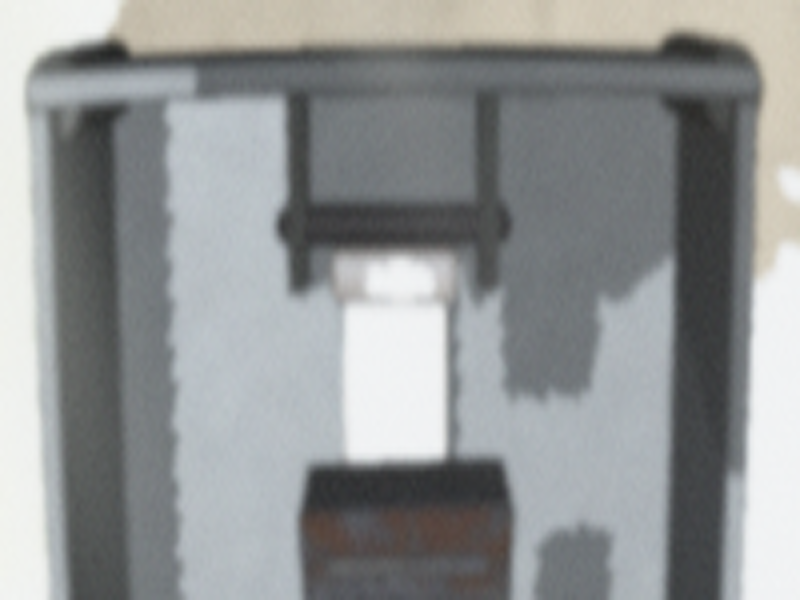

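Run:
```python
from h import *
np.set_printoptions(precision=4,suppress=True)
st=ctrl.sense();R=Rn.from_quat(st["tcp_rot"]).as_matrix()
f=lambda p:np.array([(p[0]+.5)/4+179.5,(p[1]+.5)/6+119.5])
def tl(P): return R.T@(P-st["tool_pos"])
zt=st["tool_pos"][2]+.0118; zb=zt-.018
print(st["tool_pos"],yaw(st))
for n,p,z in [("jaw top edge L",(302,510),zt),("R",(512,510),zt),("bot edge L",(312,463),zb),("bot R",(500,463),zb),
  ("plinth L mid",(346,380),.021),("plinth R",(448,380),.021),("cheek top outerL",(335,258),.043),("cheek outer R",(455,258),.043),("cheek inner L",(338,302),.043),("cheek inner R",(455,302),.043),
  ("rim FL",(45,80),.065),("rim FR",(745,80),.065)]:
    P=onz("wrist",f(p),z,st);print(n,P,"tool",tl(P))
C=np.array([.517,.2852,.03]);print("cradle est in tool",tl(C))
```

```text
[0.5159 0.2818 0.1553] -1.3545887909160532
jaw top edge L [0.536  0.2537 0.1671] tool [ 0.0318 -0.0136 -0.0118]
R [0.5099 0.248  0.1671] tool [ 0.0317  0.0131 -0.0118]
bot edge L [0.536  0.254  0.1491] tool [ 0.0314 -0.0136  0.0062]
bot R [0.5101 0.2484 0.1491] tool [0.0314 0.0128 0.0062]
plinth L mid [0.5334 0.2717 0.021 ] tool [ 0.0135 -0.0151  0.1343]
plinth R [0.5096 0.2666 0.021 ] tool [0.0135 0.0093 0.1343]
cheek top outerL [0.5394 0.2498 0.043 ] tool [ 0.0362 -0.0162  0.1123]
cheek outer R [0.5137 0.2442 0.043 ] tool [0.0361 0.0101 0.1123]
cheek inner L [0.5374 0.2561 0.043 ] tool [ 0.0297 -0.0157  0.1123]
cheek inner R [0.5122 0.2506 0.043 ] tool [0.0296 0.0101 0.1123]
rim FL [0.6025 0.2343 0.065 ] tool [ 0.0649 -0.0745  0.0902]
rim FR [0.4626 0.204  0.065 ] tool [0.0645 0.0686 0.0904]
cradle est in tool [-0.0032 -0.002   0.1253]
```

```bash
python3 -m crank '[[0.15,[-0.0045,-0.0026,0.03],-0.004],[0.15,[-0.0045,-0.0026,0.06],-0.004],[0.15,[-0.0045,-0.0026,0.08],-0.004],[0.15,[-0.0045,-0.0026,0.082],-0.004],[0.15,[-0.0045,-0.0026,0.082],-0.004]]' 25;python3 -c "
from h import *
rep((.517,.2852,.0272),-1.35)
st=ctrl.sense();im=ctrl.capture('wrist')[:,:,::-1];cv2.imwrite('pics/w11.png',im)
im=cv2.imread('pics/w11.png');cv2.imwrite('pics/c11.png',cv2.resize(im[120:220,180:380],None,fx=4,fy=6,interpolation=cv2.INTER_CUBIC))"
```

```text
t: 15.3
tool_pos: [0.5178, 0.2869, 0.0741]
tcp_rot: [0.781, -0.624, -0.0, 0.0]
contact_force: [0.9, -0.3, -0.7]
grip_width: 0.0249
t 15.3 pos [0.5178 0.2869 0.0741] yaw -1.3486 w 0.0249 F [ 0.8878 -0.2638 -0.6736] q6 -2.96
shift [0.0015 0.0011 0.0469] turn 0.0014
```

View pics/c11.png

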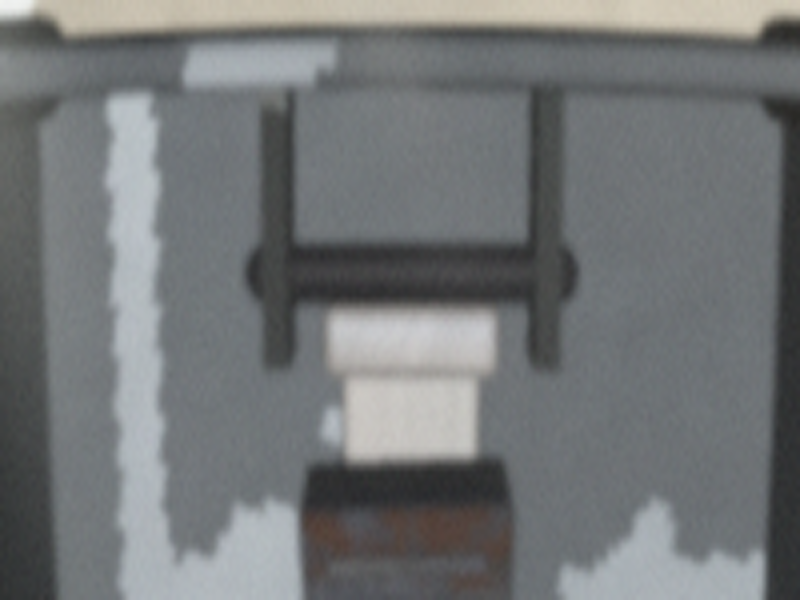

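Run:
```python
from h import *
np.set_printoptions(precision=4,suppress=True)
st=ctrl.sense();R=Rn.from_quat(st["tcp_rot"]).as_matrix()
f=lambda p:np.array([(p[0]+.5)/4+179.5,(p[1]+.5)/6+119.5])
def tl(P): return R.T@(P-st["tool_pos"])
zt=st["tool_pos"][2]+.0118
print(st["tool_pos"])
for n,p,z in [("jaw top edge L",(302,510),zt),("R",(512,510),zt),
  ("plinth L",(343,420),.021),("plinth R",(478,420),.021),("cheek outerL",(327,312),.043),("cheek outer R",(497,312),.043),("cheek inner L",(327,375),.043),("cheek inner R",(497,375),.043),("rim outer",(400,33),.065),("rim inner",(400,88),.065)]:
    P=onz("wrist",f(p),z,st);print(n,"tool",tl(P))
```

```text
[0.5183 0.2871 0.0749]
jaw top edge L tool [ 0.0318 -0.0136 -0.0118]
R tool [ 0.0317  0.0131 -0.0118]
plinth L tool [ 0.0249 -0.0117  0.0539]
plinth R tool [0.0249 0.0122 0.0538]
cheek outerL tool [ 0.0415 -0.013   0.0319]
cheek outer R tool [0.0415 0.0139 0.0318]
cheek inner L tool [ 0.0347 -0.0131  0.0319]
cheek inner R tool [0.0347 0.014  0.0318]
rim outer tool [ 0.0713 -0.0012  0.0098]
rim inner tool [ 0.0662 -0.0012  0.0098]
```

The cradle is within 1 mm of the jaw in both x and y. I descend.

```bash
python3 -m crank '[[0.15,[-0.0005,0.0004,0.012],0],[0.15,[-0.0005,0.0004,0.022],0],[0.15,[-0.0005,0.0004,0.032],0],[0.15,[-0.0005,0.0004,0.038],0],[0.15,[-0.0005,0.0004,0.038],0]]' 25;python3 -c "
from h import *
rep((.517,.2852,.0272),-1.35)
st=ctrl.sense();im=ctrl.capture('wrist')[:,:,::-1];cv2.imwrite('pics/w12.png',im)
im=cv2.imread('pics/w12.png');cv2.imwrite('pics/c12.png',cv2.resize(im[120:220,180:380],None,fx=4,fy=6,interpolation=cv2.INTER_CUBIC))"
```

```text
t: 15.85
tool_pos: [0.5167, 0.2871, 0.035]
tcp_rot: [0.782, -0.624, -0.0, 0.001]
contact_force: [0.1, 0.1, -2.1]
grip_width: 0.0245
t 15.85 pos [0.5167 0.2871 0.035 ] yaw -1.3473 w 0.0245 F [ 0.0619  0.082  -2.1497] q6 -2.96
shift [0.0019 0.0002 0.0078] turn 0.0027
```

View pics/c12.png

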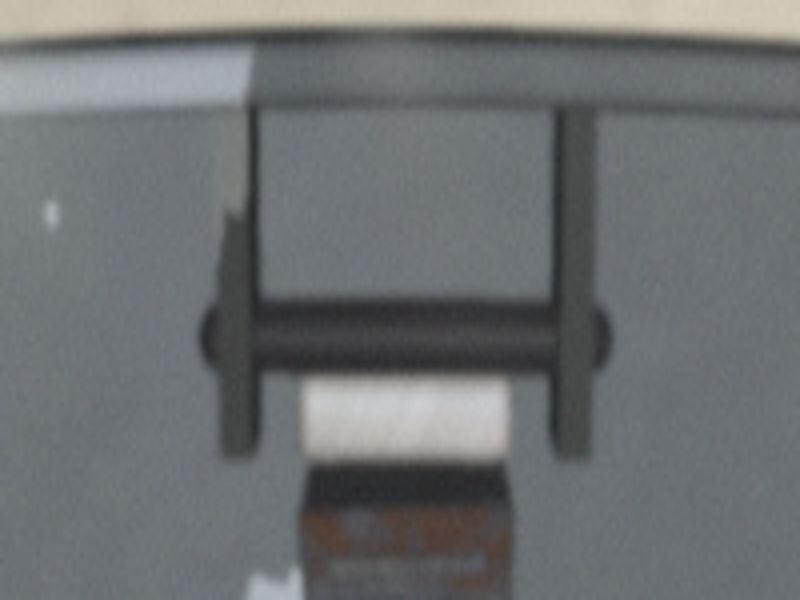

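The jaw is entering between the cheeks with a small gap at the front, and the force is normal. I set it down.

```bash
python3 -m crank '[[0.15,[0,0,0.003],0],[0.15,[0,0,0.005],0],[0.15,[0,0,0.0065],0],[0.15,[0,0,0.0075],0],[0.15,[0,0,0.0075],0]]' 25;python3 -c "
from h import *
rep((.517,.2852,.0272),-1.35)"
```

```text
t: 16.4
tool_pos: [0.5173, 0.2874, 0.0285]
tcp_rot: [0.782, -0.624, -0.0, 0.0]
contact_force: [-0.6, -0.5, -1.1]
grip_width: 0.0249
t 16.4 pos [0.5173 0.2874 0.0285] yaw -1.3472 w 0.0249 F [-0.5967 -0.4744 -1.1451] q6 -2.96
shift [0.0021 0.0008 0.0013] turn 0.0028
```

```bash
python3 -m crank '[[0.15,[0,0,0.001],0],[0.15,[0,0,0.0015],0],[0.15,[0,0,0.0015],0]]' 25;python3 -c "
from h import *
rep((.517,.2852,.0272),-1.35)"
```

```text
t: 16.7
tool_pos: [0.5174, 0.2874, 0.0272]
tcp_rot: [0.782, -0.624, 0.0, -0.0]
contact_force: [-1.0, -0.3, 0.8]
grip_width: 0.0248
t 16.7 pos [0.5174 0.2874 0.0272] yaw -1.3472 w 0.0248 F [-1.0338 -0.2852  0.7987] q6 -2.96
shift [0.0021 0.0009 0.    ] turn 0.0028
```

```bash
python3 -m crank '[[0.25,[0,0,0.0005],0],[0.4,[0,0,0.0005],0],[0.55,[0,0,0.0005],0],[0.6,[0,0,0.0005],0],[0.6,[0,0,0.0005],0]]' 25; python3 -m crank '[[0.6,[0,0,-0.03],0],[0.6,[0,0,-0.07],0],[0.6,[0,0,-0.11],0],[0.6,[0,0,-0.15],0],[0.6,[0,0,-0.15],0]]';python3 -c "
from h import *
rep(None,-1.35)
im=ctrl.capture('wrist')[:,:,::-1];cv2.imwrite('pics/w13.png',im)"
```

```text
t: 17.2
tool_pos: [0.5173, 0.2874, 0.0265]
tcp_rot: [0.782, -0.624, -0.0, 0.0]
contact_force: [0.0, -0.1, -0.1]
grip_width: 0.0535
t: 17.7
tool_pos: [0.5198, 0.2885, 0.1818]
tcp_rot: [0.782, -0.624, 0.002, -0.004]
contact_force: [0.4, -0.7, -0.5]
grip_width: 0.0549
t 17.7 pos [0.5198 0.2885 0.1818] yaw -1.3472 w 0.0549 F [ 0.3759 -0.7225 -0.4555] q6 -2.96
```

View pics/w13.png

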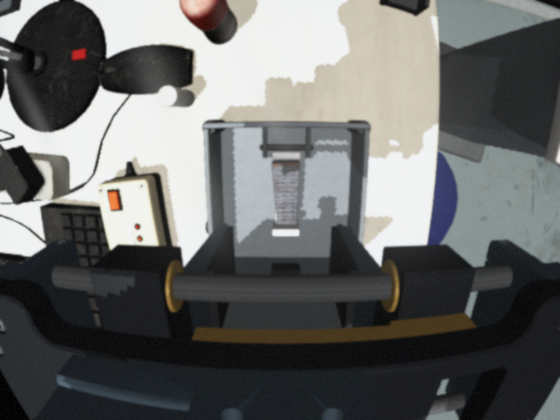

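The jaw lies between the cheeks at wrist (286,195), serrations up. I retreat and check from the top and scene cameras.

```bash
python3 -m crank '[[0.6,[0,0,-0.05],0],[0.6,[0,0,-0.1],0],[0.6,[0.03,0.04,-0.12],0],[0.6,[0.06,0.08,-0.12],0],[0.6,[0.06,0.12,-0.12],0]]'; python3 -m crank '[[0.6,[0.1,0,0],0],[0.6,[0.1,0,0],0],[0.6,[0.1,0,0],0]]'; python3 -c "
from h import *
rep(None,-1.35)
im=ctrl.capture('top')[:,:,::-1];cv2.imwrite('pics/t14.png',im);s=ctrl.capture('scene')[:,:,::-1];cv2.imwrite('pics/s14.png',s)
a=cv2.resize(im[170:270,180:360],None,fx=4,fy=4,interpolation=cv2.INTER_CUBIC);cv2.imwrite('pics/c14.png',a)"
```

```text
t: 18.25
tool_pos: [0.4128, 0.2, 0.2958]
tcp_rot: [0.781, -0.624, 0.0, 0.0]
contact_force: [-0.1, 1.5, 0.1]
grip_width: 0.0548
t: 18.55
tool_pos: [0.4274, 0.1405, 0.2936]
tcp_rot: [0.766, -0.643, 0.019, 0.014]
contact_force: [-0.4, -0.2, -0.0]
grip_width: 0.0546
t 18.55 pos [0.4274 0.1405 0.2936] yaw -1.3971 w 0.0546 F [-0.3513 -0.1862 -0.0161] q6 -3.08
```

View pics/c14.png

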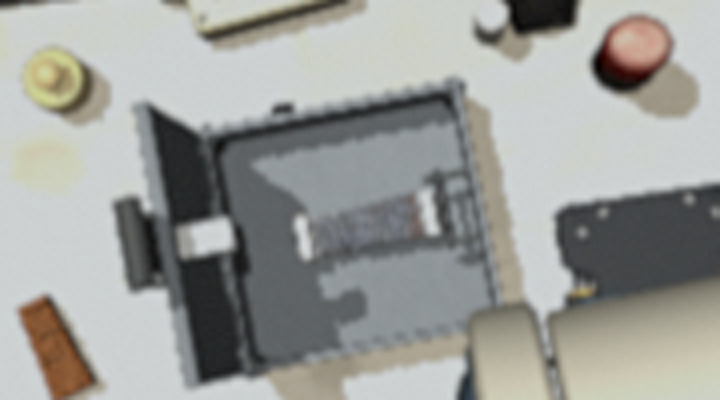

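View pics/s14.png

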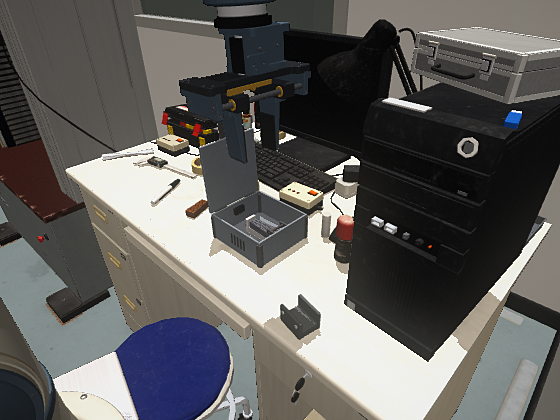

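The retreat brought joint 6 up to its limit, so I back it off and then take the final check.

```bash
python3 -c "
from h import *
print(ctrl.sense()['qpos'])"; python3 -m crank '[[0.6,[0,0,0],0.15],[0.6,[0,0,0],0.3],[0.6,[0,0,0],0.3]]';python3 - <<'E'
from h import *
np.set_printoptions(precision=4,suppress=True)
print(ctrl.sense()['qpos'],ctrl.sense()['contact_force'])
im=cv2.imread('pics/t14.png');cv2.imwrite('pics/c15.png',cv2.resize(im[205:245,245:305],None,fx=12,fy=12,interpolation=cv2.INTER_CUBIC))
for n,p,z in [("roller",(302.2,174.8),.06),("glue",(338.8,181),.106),("brass",(193.5,189),.05)]: print(n,onz("top",p,z))
a=cv2.imread('pics/top0.png').astype(int);d=np.abs(a-im).max(2)
for n,(x,y) in dict(roller=(302,177),glue=(338,183),brass=(193,190)).items(): print(n,d[y-9:y+9,x-9:x+9].mean())
E
```

```text
[ 0.22394669  0.16645465  1.62511471 -0.04816831  1.3496067  -3.08187852]
t: 18.95
tool_pos: [0.4273, 0.1426, 0.2939]
tcp_rot: [-0.661, 0.75, -0.021, -0.011]
contact_force: [-0.4, -0.3, -0.4]
grip_width: 0.0546
[ 0.2259  0.1661  1.6248 -0.0475  1.35   -2.7788] [-0.4309 -0.2541 -0.39  ]
roller [0.6421 0.2139 0.06  ]
glue [0.6222 0.1301 0.106 ]
brass [0.6017 0.479  0.05  ]
roller 2.0
glue 1.6512345679012346
brass 1.2777777777777777
```

View pics/c15.png

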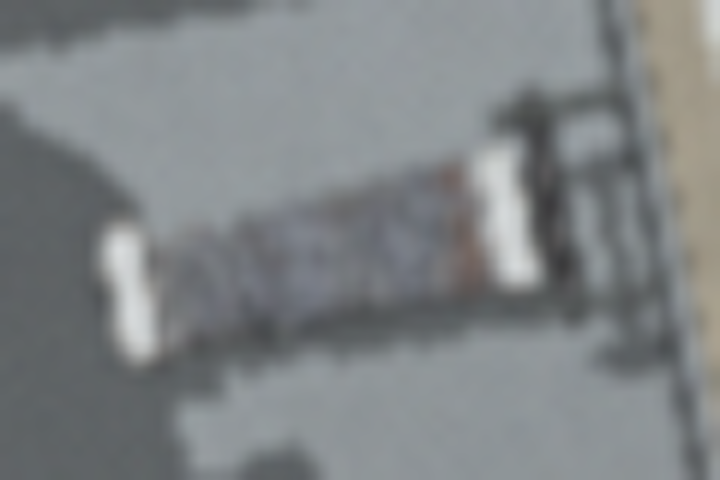

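Run:
```python
from h import *
f=lambda p:(np.array(p)+.5)/12+np.array([244.5,204.5])
a=onz("top",f((160,295)),.039);b=onz("top",f((475,228)),.039);c=(a+b)/2
cr=onz("top",f(((100+538)/2,(292+212)/2)),.043)
x=np.array([np.cos(1.797),np.sin(1.797)]);d=(c-cr)[:2];print("dx,dy",d@x,d@[-x[1],x[0]],"yaw",np.arctan2(*(a-b)[1::-1]),np.linalg.norm(a-b))
s=cv2.imread('pics/s14.png');cv2.imwrite('pics/c16.png',cv2.resize(s[120:265,195:315],None,fx=4.1,fy=4.1,interpolation=cv2.INTER_CUBIC))
```

```text
dx,dy 0.0007579927199784168 0.0016078822725975742 yaw 1.8083920878639619 0.06575285314665845
```

View pics/c16.png

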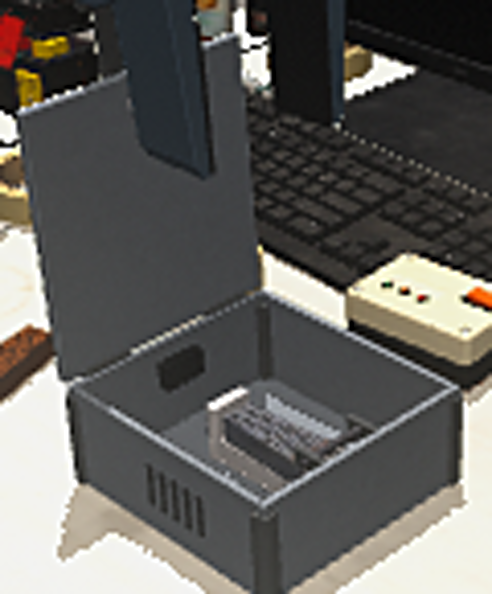

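The jaw sits flat between the cheeks, about 0.8 mm off in x and 1.6 mm in y. The lid is still at about 1.6 rad, its top-left corner at scene (199.9,148). I hand in.

```bash
python3 -c "
from workcell import ctrl
print(ctrl.close_job())"
```

```text
the job is handed in; nothing more can be done
None
```

I handed the job in at about 19 s of the 69 s. The lid is open, the jaw insert is on the cradle with its serrations up, and the gripper is clear. The hand-in reports no verdict.

**What I did:** I pinched the paddle bar by its ends, lifted it to release the latch, and swung the lid up and let go. I took the jaw by its ends, set it on the desk, took it again by its long sides, and laid it between the cheeks.

**Last checks:**
- **Lid:** it stands at about 1.6 rad, judged from its top corners in the scene picture; at least 1.45 is needed.
- **Jaw:** it lies flat, about 0.8 mm off the cradle point in x and 1.6 mm in y, and about 0.01 rad off the box's x axis. I did not measure its final height separately.
- **Roller, brass weight and glue bottle:** they are unchanged between the first and last top pictures.

**What disagreed:**
- **Cradle position:** at first the top and wrist cameras placed the cradle 2–4 mm apart. I used a close wrist view just above it, and the jaw went in without touching the cheeks.
- **Joint 6:** on the final retreat it read −3.082, just past the stated limit of −3.08, before I turned it back. That could count as passing its range, or be rounding or sensor noise; I can't tell which.

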